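Find the beam that balances on the knife edge, reject the other

TASK

One of the two steel beams has hidden extra weight at one end: try them on the knife edge of the balancing stand, by the groove under the hub, to find out which. Leave the good beam balanced level on the edge and lay the one that tips flat inside the aluminium reject tray. Do not disturb the tape roll.

Things in the scene. Friction and masses are not known exactly. Their poses are not given: they have to be found in the camera images.
- beam_a: Steel beam A, 160 x 40 x 66 mm (x, y, z), 0.4 to 0.5 kg, standing on the platform. Origin: middle of the underside; x along it, z up. Grip its flat-sided hub in the middle across y: 52 mm along x, 40 mm across y, 26 to 66 mm above the underside. At x = +-64 mm a round boss, 32 mm in diameter, 46 mm high, on which it stands; arms 22 mm wide, 30 to 42 mm up, join them to the hub
- beam_b: Steel beam B, outwardly the same as beam A in every way. Exactly one of the two (either; it changes from start to start) has hidden weight in one end, its centre of mass about 14 mm off the middle; the other is in balance
- beam_a_groove (a point): Beam A's seat: a V groove runs across the hub's underside (along y, open at both sides), 24 mm deep, 28 mm wide at its mouth. This point, near the groove's apex, 48 mm above the beam's underside, lies on the knife edge when the beam is seated. Axes as on the beam
- beam_b_groove (a point): The same point on beam B
- stand: Balancing stand, fixed: foot plate 80 x 90 x 8 mm, post 16 x 26 mm with an upright blade on top, 3 mm thick, 26 mm wide (y). Origin: centre of the underside; its x is roughly along world y. A beam sits across the blade, its x along the stand's x (either way round), ends 22 mm off the bench. A good beam stays level when let go; a bad one tips 0.28 rad, its heavy end on the bench, still seated
- knife_edge (a point): Middle of the knife edge (the blade's rounded top), 70 mm above the bench; the edge runs 13 mm either way along the stand's y. The groove guides a beam that is a few mm off along the stand's x. Axes as on the stand
- tray: Aluminium reject tray, fixed on the platform: outside 205 x 100 mm (x, y), 20 mm high, walls and floor 4 mm, open top. Origin: centre of the underside; x along its length. The rejected beam lies in it with its x along the tray's x, either way round
- platform: Low wooden platform, 225 x 400 mm (x, y), 80 mm high, fixed on the bench beyond the stand; beams and tray start on it side by side in any order, their x roughly along world x. Origin: centre of the underside.
- tape_roll: roll of masking tape, 95 mm across, 26 mm high, lying on the bench left of the stand; leave alone. Origin: centre of the underside
- pipe_stand_b: Obstacle, fixed furniture that never moves: a pipe 40 mm thick on two posts, from about (0.27, -0.09) to (0.70, -0.01) in world x, y (m), its top with a lever 0.38 m above the bench. Beams, stand and tray all lie to the left of it (greater y). A like stand runs at y about -0.38 to -0.28, x 0.44 to 0.83, 0.39 m high: cross both with the fingertips above 0.5 m, or near the robot. Come down on things from above
- pipe_stand_a: Obstacle, the like of pipe_stand_b at the left of the bench: a pipe from about (0.18, 0.31) to (0.54, 0.47) in world x, y (m), top 0.36 m above the bench

How it is judged:
At the end, for the whole second after the job is handed in: one beam rests by its groove on the knife edge (within 10 mm of its middle), across it within 0.25 rad and level within 0.14 rad; the other lies flat (0.1 rad) on the tray's floor, within 30 mm along and 35 mm across of the tray's middle; both at rest (((distance between beam_a_groove and knife_edge below 0.01 m and angle between beam_a's own z axis and vertical below 0.14 rad and angle between the x axis of beam_a and the x axis of stand, either way round below 0.25 rad and x of beam_b in the frame of tray between -0.03 and 0.03 m and y of beam_b in the frame of tray between -0.035 and 0.035 m and z of beam_b in the frame of tray below 0.012 m and angle between beam_b's own z axis and vertical below 0.1 rad) or (distance between beam_b_groove and knife_edge below 0.01 m and angle between beam_b's own z axis and vertical below 0.14 rad and angle between the x axis of beam_b and the x axis of stand, either way round below 0.25 rad and x of beam_a in the frame of tray between -0.03 and 0.03 m and y of beam_a in the frame of tray between -0.035 and 0.035 m and z of beam_a in the frame of tray below 0.012 m and angle between beam_a's own z axis and vertical below 0.1 rad)) and linear speed of each of beam_a, beam_b below 0.02 m/s); the robot touches nothing.
It fails at once if the tape roll was moved by more than 30 mm (distance of tape_roll from where it was at the start of the episode above 0.03 m).
It also fails if it takes over 72 s, if anything falls off the work surface, if the arm or the gripper's body presses on something with over 40 N, if the wrist force passes 120 N, or if a joint passes its speed limit or range.

ROBOT

A 7-joint arm with a two-finger parallel gripper is mounted at the origin on a cart in front of the work surface, level with it; the furniture and walls round the work are solid. World frame = base frame: x ahead of the robot, y to its left, z up, the work surface at z = 0. Lengths are in m, angles in rad, forces in N, time in s.
With the tool pointing down it reaches from about 0.425 to 0.925 m from the base axis. Payload 6.8 kg.
Tool frame: the origin (TCP) lies at the very end of the fingers, on their centre line; the grasp point (between the pads) lies 19 mm behind it (r.tcp_to_grasp is the distance from the TCP to the grasp point, in m); z points along the fingers, y is the line along which they close (so a half turn about z gives the same grasp; the last joint's range is limited). The gripper opens to 85 mm and grips with 20 to 120 N. Pads are 22 mm wide; open, the fingers measure 114 mm over their backs; the gripper's body (76 mm by 85 mm) begins 54 mm behind the grasp point. The pads swing forward as they close: fully open they stand 13 mm farther back than shut.
Start: joints at [-1.452, 0.477, 0.022, 1.555, -0.011, 1.109, -0.083], TCP at [0.152, 0.658, 0.231] pointing down, gripper open.
Joint ranges: [-2.96, 2.96], [-0.34, 2.1], [-1.41, 1.46], [0.24, 2.44], [-1.37, 4.51], [0.17, 1.92], [-2.96, 2.96]. Speed limits (rad/s): [2.39, 2.39, 3.14, 3.14, 3.14, 3.14, 3.14].

INTERFACE

Orientations are given as a rotation vector (axis times angle).
In Python, from bench import r gives the robot as it stands.
- The arm moves only by the tool step_arm, never from a script. Its argument "moves" is a list of rows, each a list of 7 numbers: the shift along the tool's x, y, z in mm, then the turn, a rotation vector about the tool's x, y, z in rad, then the finger opening in mm, from 0 to 85.4. A call has 1 to 8 rows; each row is the pose to reach, as a shift and turn from the pose commanded when the call began, along the tool's axes at that moment; what a row does not reach only later rows make up. A row lasts 1/10 s, in which the tool goes at most 50 mm and 8.59 degrees, less where a joint would pass 70% of its speed; a pose out of reach is approached as far as the arm can. A call with a gripper value outside its range is refused whole. The fingers move at their own pace and stop on an object; "grip_force" is the grip in N (left out, the last holds). Time passes only in rows, so rows that repeat a pose let the fingers close. It gives the time, the measured TCP pose, the force, the opening and the grip force at its end, in the units of the state.
- r.get_obs(): the state, without advancing time (a new reading comes with each control period).
- r.grab_frame(name): name is "side" or "top" or "wrist"; returns a dict with "image" (480x640x3 uint8, red, green, blue), "depth" (480x640 float32, m along the optical axis (not along the pixel's ray), 0 where there is no reading), "mtx" (3x3 intrinsics, pixels), "rvec" (rotation vector, rad) and "tvec" (3), from world to camera coordinates, as OpenCV has them. Camera axes: x right, y down, z forward; pixel columns grow to the right and rows downward; lengths in m; the calibration is good to about 2 mm. A picture is of the moment at which its call begins.
- r.hand_in(): hands the job in; it is judged then, once.
The state is a dict: "clock": time; "joints": joint angles; "qvel": joint speeds; "tau": joint torques, N m; "tcp_pos": TCP position; "orientation": TCP orientation; "contact_force": force on the tool from outside, world axes, zero at the start; "moment": the same for the moment, N m; "grip_width": finger opening in m; "gripper_force": force on a finger pad.
Only numpy, scipy, OpenCV 4.12 (cv2) and the standard library are available. Lean on these libraries where they do the work, as an engineer would, in place of code of your own. Each camera call takes 0.05 s, during which the arm holds its last target. There are 200 camera calls.

## Working session

There is one attempt and no reset: what is moved stays moved. The work goes in short steps, Python scripts to look and compute and a tool call to move; the robot and the scene stay as the last step left them, time stands still between calls to the robot, and variables do not carry over. Pictures are saved under pics/ and viewed, at most 10 in all, crops included, and the job is handed in when it is done.

Besides the shell and the picture viewer there is one more tool, called after "Call:" by a JSON object that holds its "method" and its "body", one argument or row to a line. step_arm: Moves the arm, as the interface text tells. Its arguments: {"type":"object","properties":{"moves":{"type":"array","items":{"type":"array","items":{"type":"number"}}},"grip_force":{"type":"number"}},"required":["moves"]}

```bash
mkdir -p pics; cat > h.py <<'E'
import numpy as np,cv2
from bench import r
from scipy.spatial.transform import Rotation as R
def cloud(f):
    d=f["depth"];K=f["mtx"];v,u=np.mgrid[0:480,0:640]
    p=np.stack([(u-K[0,2])*d/K[0,0],(v-K[1,2])*d/K[1,1],d],-1)
    Rm=cv2.Rodrigues(np.array(f["rvec"],float))[0]
    w=(p-np.array(f["tvec"]).ravel())@Rm
    w[d<=0]=np.nan
    return w
def save(f,n,crop=None,s=1):
    im=f["image"][:,:,::-1]
    if crop: x0,y0,x1,y1=crop; im=im[y0:y1,x0:x1]
    cv2.imwrite("pics/"+n,cv2.resize(im,None,fx=s,fy=s))
def rel(target,yaw=None):
    "shift in tool axes (mm) to world TCP target"
    o=r.get_obs();Rt=R.from_rotvec(o["orientation"])
    return Rt.inv().apply(np.array(target)-o["tcp_pos"])*1000
E
python3 - <<'E'
from h import *
o=r.get_obs();print(o["clock"],o["tcp_pos"],R.from_rotvec(o["orientation"]).as_matrix().round(3),o["contact_force"])
a=r.grab_frame("top");b=r.grab_frame("side")
np.savez("f0.npz",top=cloud(a),side=cloud(b))
im=np.hstack([a["image"],b["image"]])[:,:,::-1]
save(a,"top0.png");save(b,"side0.png")
for f in(a,b):
  w=cloud(f);print(np.nanmin(w,(0,1)),np.nanmax(w,(0,1)))
  Rm=cv2.Rodrigues(np.array(f["rvec"],float))[0];print(-Rm.T@np.array(f["tvec"]).ravel())
E
```

```text
0.0 [0.1516544  0.65712424 0.23031477] [[-0.974  0.225 -0.   ]
 [ 0.225  0.974 -0.002]
 [-0.    -0.002 -1.   ]] [ 0.10182065 -0.80513086  0.59192225]
[-0.10444397 -0.82971191 -0.82020397] [1.29514338 1.28981744 0.37644511]
[0.30270963 0.17466135 1.02858495]
[-1.72285624 -0.39083104 -0.82518832] [1.3795355  3.90338026 0.55300443]
[ 0.40631169 -0.52196731  0.69698944]
```

View pics/top0.png

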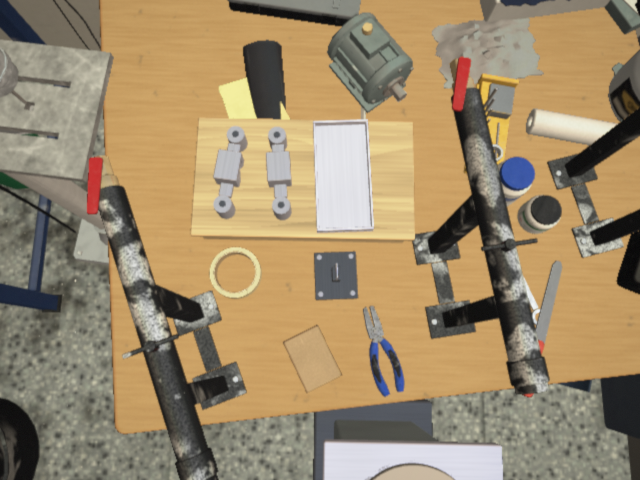

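View pics/side0.png

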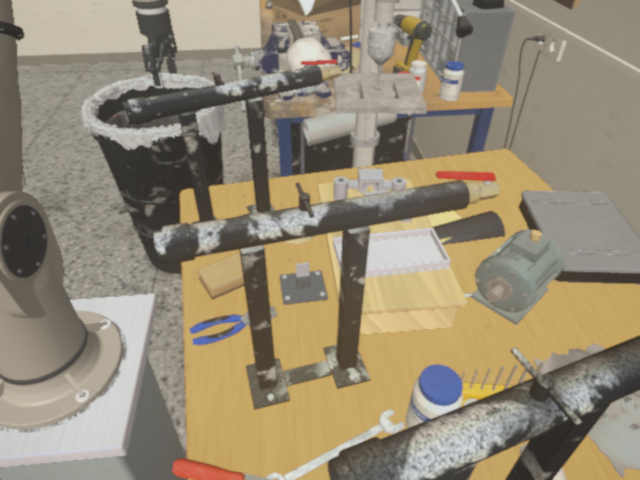

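Top view: beams at pixels (228,172) and (279,168), tray at (343,175), stand with its knife at (336,272), tape roll at (235,272). The side view shows the blade standing clear, with the pipes in between. Next I measure these in 3D.

```bash
python3 - <<'E'
from h import *
w=np.load("f0.npz")["top"]
def reg(n,box,z0,z1):
    x0,y0,x1,y1=box;p=w[y0:y1,x0:x1].reshape(-1,3);p=p[(p[:,2]>z0)&(p[:,2]<z1)]
    c,s,a=cv2.minAreaRect((p[:,:2]*1000).astype(np.float32))
    print(n,len(p),"med z",np.median(p[:,2]).round(4),"mean",p.mean(0).round(4),"rect",np.round(c,1),np.round(s,1),round(a,2))
for n,b in(("L",(205,120,252,225)),("R",(255,120,305,225))):
    reg(n+" all",b,.095,.2);reg(n+" hub",b,.138,.16)
reg("tray rim",(308,112,380,238),.092,.11)
reg("tray all",(308,112,380,238),.0815,.11)
reg("platform",(185,110,425,245),.07,.085)
reg("foot",(308,245,365,305),.004,.02)
reg("blade",(308,245,365,305),.06,.08)
reg("post",(308,245,365,305),.03,.08)
reg("tape",(200,240,270,305),.015,.035)
o=r.get_obs()
E
```

```text
L all 1810 med z 0.1278 mean [0.6073 0.332  0.1321] rect [612.8 333.4] [ 41.2 160.7] 82.52
L hub 731 med z 0.1462 mean [0.6113 0.3328 0.1459] rect [612.3 333.5] [41.2 52.8] 82.52
R all 1696 med z 0.1284 mean [0.6071 0.2461 0.133 ] rect [612.6 247. ] [159.9  40. ] 5.32
R hub 719 med z 0.1463 mean [0.6114 0.2469 0.146 ] rect [613. 247.] [53.6 39.9] 5.15
tray rim 886 med z 0.0998 mean [0.6172 0.1333 0.0994] rect [617.1 135.2] [207.1 100. ] 3.31
tray all 6701 med z 0.0848 mean [0.6155 0.1334 0.0865] rect [615.5 133.5] [221.7 131.4] 0.17
platform 19330 med z 0.0808 mean [0.6081 0.1987 0.0809] rect [616.2 204.7] [226.9 401. ] 0.07
foot 1889 med z 0.0086 mean [0.4465 0.142  0.0086] rect [450.2 140.5] [112.8 102.9] 1.37
blade 30 med z 0.0695 mean [0.4466 0.1422 0.0695] rect [446.5 142.2] [24.4  2. ] 1.23
post 132 med z 0.0372 mean [0.4465 0.1423 0.0441] rect [447.1 141.9] [25.5 14.9] 0.87
tape 853 med z 0.0252 mean [0.4461 0.3293 0.0248] rect [446.1 329.1] [93.6 93.4] 0.04
```

Call:
{"method": "step_arm", "body": {
  "moves": [
    [0,0,-290,0,0,0,65],
    [0,0,-290,0,0,0,65],
    [0,0,-290,0,0,0,65],
    [0,0,-290,0,0,0,65],
    [0,0,-290,0,0,0,65],
    [0,0,-290,0,0,0,65],
    [0,0,-290,0,0,0,65],
    [0,0,-290,0,0,0,65]
  ],
  "grip_force": 40
}}

```text
clock: 0.9
tcp_pos: [0.1518, 0.6579, 0.5217]
orientation: [0.356, 3.121, 0.002]
contact_force: [-0.5, 0.5, -1.6]
grip_width: 0.065
gripper_force: 0.0
```

```bash
cat >> h.py <<'E'
def go(target,yawdeg):
    "print shift and z turn to world target with closing axis yaw (deg, mod 180)"
    o=r.get_obs();M=R.from_rotvec(o["orientation"]).as_matrix()
    y=np.degrees(np.arctan2(M[1,1],M[0,1]));d=(yawdeg-y+90)%180-90
    tilt=np.cross(M[:,2],[0,0,-1])@M
    print("tcp",np.round(o["tcp_pos"],4),"yaw",y.round(1),"j",np.round(o["joints"],2),"t",round(o["clock"],2))
    print("shift",rel(target).round(1),"rz",np.radians(-d).round(3),"or",np.radians(-d-180*np.sign(-d)).round(3),"tilt fix",tilt.round(4))
E
python3 -c "
from h import *
go((.613,.247,.53),95.3)"
```

```text
tcp [0.1518 0.6579 0.5217] yaw 77.0 j [-1.47  0.38  0.05  1.06 -0.02  1.69 -0.08] t 0.9
shift [-541.8 -296.7   -8.7] rz -0.319 or 2.822 tilt fix [ 0.0012 -0.0001 -0.    ]
```

Call:
{"method": "step_arm", "body": {
  "moves": [
    [-540,-297,0,0,0,-0.32,65],
    [-540,-297,0,0,0,-0.32,65],
    [-540,-297,0,0,0,-0.32,65],
    [-540,-297,0,0,0,-0.32,65],
    [-540,-297,0,0,0,-0.32,65],
    [-540,-297,0,0,0,-0.32,65],
    [-540,-297,0,0,0,-0.32,65],
    [-540,-297,0,0,0,-0.32,65]
  ]
}}

```text
clock: 1.7
tcp_pos: [0.4507, 0.389, 0.5191]
orientation: [0.146, -3.135, 0.004]
contact_force: [0.9, 0.5, -0.1]
grip_width: 0.065
gripper_force: 0.0
```

```bash
python3 -c "
from h import *
go((.613,.247,.53),95.3)"
```

```text
tcp [0.4507 0.389  0.5191] yaw 95.3 j [-0.95  0.22  0.18  1.29 -0.04  1.64  0.88] t 1.7
shift [-148.3 -156.6  -11. ] rz 0.001 or -3.141 tilt fix [-0.0024 -0.0028  0.    ]
```

Now over the beam, then down to z 0.25.

Call:
{"method": "step_arm", "body": {
  "moves": [
    [-148,-157,0,0,0,0,65],
    [-148,-157,0,0,0,0,65],
    [-148,-157,0,0,0,0,65],
    [-148,-157,0,0,0,0,65],
    [-148,-157,0,0,0,0,65],
    [-148,-157,0,0,0,0,65]
  ]
}}

```text
clock: 2.3
tcp_pos: [0.6134, 0.2452, 0.5184]
orientation: [0.137, -3.135, 0.005]
contact_force: [0.4, 0.9, -0.3]
grip_width: 0.065
gripper_force: 0.0
```

Call:
{"method": "step_arm", "body": {
  "moves": [
    [0,0,270,0,0,0,65],
    [0,0,270,0,0,0,65],
    [0,0,270,0,0,0,65],
    [0,0,270,0,0,0,65],
    [0,0,270,0,0,0,65],
    [0,0,270,0,0,0,65],
    [0,0,270,0,0,0,65],
    [0,0,270,0,0,0,65]
  ]
}}

```text
clock: 3.1
tcp_pos: [0.6112, 0.2498, 0.2516]
orientation: [0.149, -3.137, -0.001]
contact_force: [-0.1, 0.2, 1.2]
grip_width: 0.065
gripper_force: 0.0
```

```bash
python3 - <<'E'
from h import *
go((.613,.247,.107),95.3)
f=r.grab_frame("wrist");w=cloud(f);save(f,"w1.png")
p=w.reshape(-1,3);p=p[(p[:,2]>.140)&(p[:,2]<.152)&(abs(p[:,1]-.247)<.04)&(abs(p[:,0]-.613)<.06)]
if len(p)>20:print(len(p),cv2.minAreaRect((p[:,:2]*1000).astype(np.float32)),np.median(p[:,2]))
E
```

```text
tcp [0.6112 0.2498 0.2516] yaw 95.4 j [-0.66  0.44  0.25  1.58 -0.12  1.13  1.28] t 3.1
shift [ -1.6  -3.  144.6] rz 0.002 or -3.139 tilt fix [ 0.0004 -0.0006  0.    ]
5341 ((612.8555908203125, 246.0204315185547), (52.42683792114258, 40.097991943359375), 5.251526832580566) 0.14711314391310434
```

View pics/w1.png

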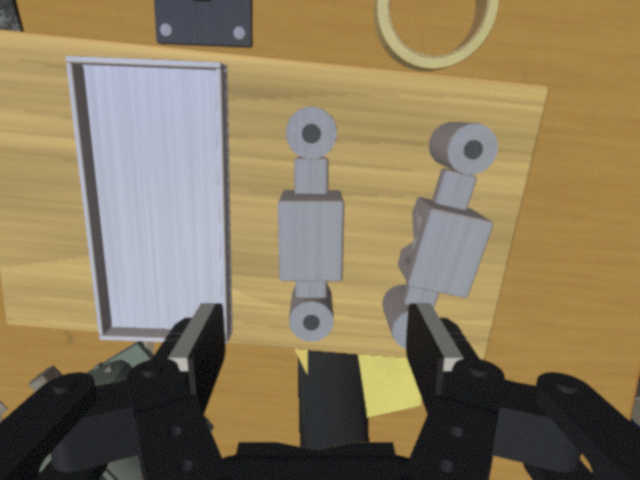

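Wrist view: the right beam's hub is at (311,236), centred between the fingers (220 and 430); the tray is to the left of it. Both cameras agree on its place. Now descend and grip.

Call:
{"method": "step_arm", "body": {
  "moves": [
    [-2,-3,50,0,0,0,65],
    [-2,-3,90,0,0,0,65],
    [-2,-3,120,0,0,0,65],
    [-2,-3,135,0,0,0,65],
    [-2,-3,145,0,0,0,65],
    [-2,-3,145,0,0,0,65]
  ]
}}

```text
clock: 3.75
tcp_pos: [0.6146, 0.2461, 0.1068]
orientation: [-0.147, 3.138, 0.001]
contact_force: [-0.4, -0.6, 0.7]
grip_width: 0.0653
gripper_force: 0.0
```

Call:
{"method": "step_arm", "body": {
  "moves": [
    [0,0,0,0,0,0,30],
    [0,0,0,0,0,0,30],
    [0,0,0,0,0,0,30],
    [0,0,0,0,0,0,30],
    [0,0,0,0,0,0,30],
    [0,0,0,0,0,0,30]
  ],
  "grip_force": 60
}}

```text
clock: 4.35
tcp_pos: [0.6154, 0.2464, 0.1084]
orientation: [-0.146, 3.135, 0.003]
contact_force: [-0.7, -1.2, 6.8]
grip_width: 0.0395
gripper_force: 60.2
```

Call:
{"method": "step_arm", "body": {
  "moves": [
    [0,0,-10,0,0,0,30],
    [0,0,-30,0,0,0,30],
    [0,0,-60,0,0,0,30],
    [0,0,-100,0,0,0,30],
    [0,0,-140,0,0,0,30],
    [0,0,-140,0,0,0,30],
    [0,0,-140,0,0,0,30]
  ]
}}

```text
clock: 5.05
tcp_pos: [0.6141, 0.2456, 0.2471]
orientation: [-0.146, 3.137, 0.001]
contact_force: [3.5, -0.6, -6.3]
grip_width: 0.0391
gripper_force: 66.6
```

```bash
python3 - <<'E'
from h import *
o=r.get_obs();print(o["contact_force"],o["moment"],o["grip_width"])
go((.4466,.1422,.25),1.2)
E
```

```text
[ 3.53426751 -0.58690829 -6.31822619] [-0.23328774 -0.08867952  0.0939944 ] 0.03906322000828045
tcp [0.6141 0.2456 0.2471] yaw 95.3 j [-0.66  0.45  0.25  1.59 -0.12  1.12  1.29] t 5.05
shift [176.4 -87.4  -3.1] rz -1.499 or 1.643 tilt fix [0.0005 0.0011 0.    ]
```

Call:
{"method": "step_arm", "body": {
  "moves": [
    [176,-87,0,0,0,1.643,30],
    [176,-87,0,0,0,1.643,30],
    [176,-87,0,0,0,1.643,30],
    [176,-87,0,0,0,1.643,30],
    [176,-87,0,0,0,1.643,30],
    [176,-87,0,0,0,1.643,30],
    [176,-87,0,0,0,1.643,30],
    [176,-87,0,0,0,1.643,30]
  ]
}}

```text
clock: 5.85
tcp_pos: [0.4454, 0.1421, 0.2446]
orientation: [-1.658, -2.666, 0.005]
contact_force: [-0.0, 0.6, -4.3]
grip_width: 0.0394
gripper_force: 65.5
```

```bash
python3 -c "
from h import *
go((.4466,.1422,.25),1.2)"
```

```text
tcp [0.4454 0.1421 0.2446] yaw 26.2 j [-0.83  0.11  0.43  2.04 -0.06  1.    0.08] t 5.85
shift [-0.4  1.1 -5.4] rz 0.437 or -2.705 tilt fix [-0.0038  0.0001  0.    ]
```

Call:
{"method": "step_arm", "body": {
  "moves": [
    [0,1,0,0,0,0.437,30],
    [0,1,0,0,0,0.437,30],
    [0,1,0,0,0,0.437,30],
    [0,1,0,0,0,0.437,30],
    [0,1,0,0,0,0.437,30]
  ]
}}

```text
clock: 6.35
tcp_pos: [0.447, 0.1428, 0.2452]
orientation: [-2.186, -2.255, 0.004]
contact_force: [-0.3, -0.1, -4.4]
grip_width: 0.0394
gripper_force: 65.5
```

```bash
python3 - <<'E'
from h import *
go((.4466,.1422,.15),1.2)
f=r.grab_frame("wrist");w=cloud(f);save(f,"w2.png")
for n,wm in(("wrist",w),):
  p=wm.reshape(-1,3);q=p[(abs(p[:,1]-.142)<.13)&(abs(p[:,0]-.4466)<.1)&(p[:,2]>.235)&(p[:,2]<.30)]
  print(len(q), np.nanmedian(q,0) if len(q) else 0)
f=r.grab_frame("side");np.save("s2.npy",cloud(f));save(f,"s2.png",(200,140,440,320),3)
E
```

```text
tcp [0.447  0.1428 0.2452] yaw 1.8 j [-0.86  0.12  0.46  2.04 -0.06  1.   -0.34] t 6.35
shift [-0.5 -0.2 95.2] rz 0.01 or -3.132 tilt fix [-0.0022  0.0013 -0.    ]
48316 [0.44455849 0.15681164 0.2839745 ]
```

View pics/w2.png

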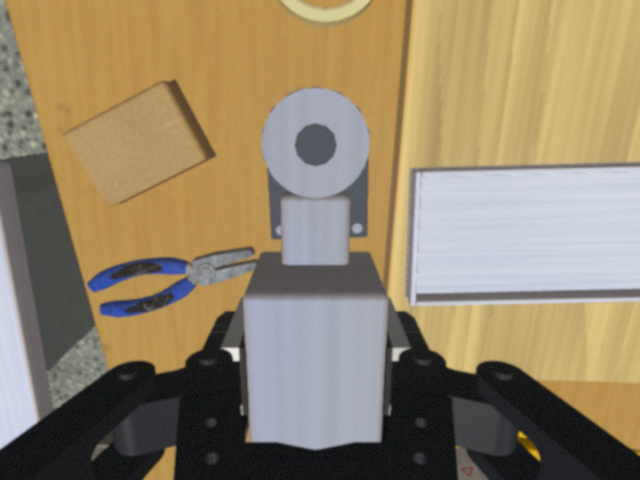

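View pics/s2.png

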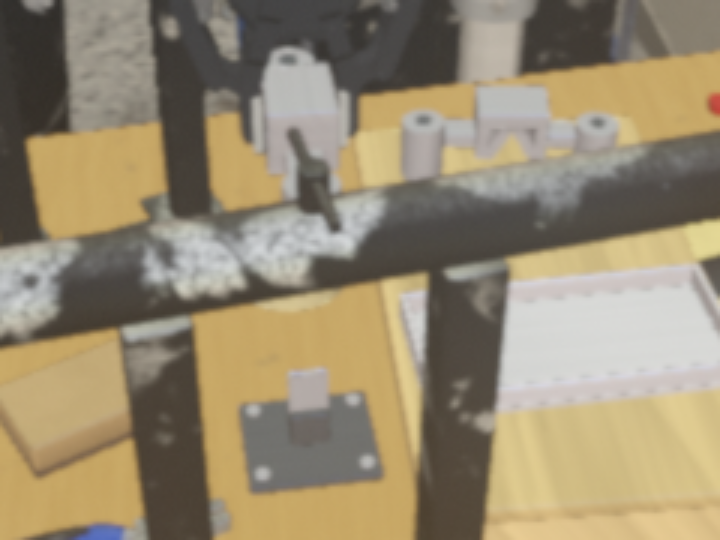

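Wrist view: the beam is held square, with the boss top at (316,144) and the hub edge at row 253. Side view (crop): the beam hangs over the stand, blade at (308,390). Next I work out the beam centre from the boss.

```bash
python3 - <<'E'
from h import *
f=r.grab_frame("wrist");w=cloud(f)
b=w[90:198,262:372].reshape(-1,3);zt=np.nanmax(b[:,2]);m=b[(b[:,2]>np.nanpercentile(b[:,2],75)-.006)&(b[:,2]<.3)]
(c,rad)=cv2.minEnclosingCircle((m[:,:2]*1000).astype(np.float32));print("boss",c,rad,np.median(m[:,2]))
h=w[300:430,250:380].reshape(-1,3);print("hub z",np.nanmedian(h,0))
# tilt of hub top along y and x
g=h[np.isfinite(h[:,2])&(abs(h[:,2]-np.nanmedian(h[:,2]))<.006)];A=np.c_[g[:,:2],np.ones(len(g))];print(np.linalg.lstsq(A,g[:,2],rcond=None)[0])
for row in(150,255,262,270,300): 
  l=w[row,240:392]; l=l[l[:,2]>.26]; print(row,len(l),np.nanmin(l,0) if len(l) else 0,np.nanmax(l,0) if len(l) else 0)
ft=w[150:250,255:380].reshape(-1,3)
go((.4466,.1422,.09),1.2)
E
```

```text
boss (444.02593994140625, 204.14501953125) 17.59777069091797 0.26455045642003644
hub z [0.44547132 0.14699265 0.28511207]
[-0.00503534 -0.00980294  0.28878611]
150 106 [0.42884639 0.20396832 0.26305193] [0.45936134 0.20494247 0.2673122 ]
255 60 [0.43425063 0.17062889 0.26002895] [0.45578347 0.1719919  0.26269536]
262 57 [0.43468887 0.16840464 0.26011366] [0.4552546  0.16960188 0.26232101]
270 124 [0.4258362  0.16696961 0.26172389] [0.46487103 0.1689411  0.26739889]
300 145 [0.42551237 0.16549059 0.28302049] [0.46500353 0.16760425 0.28641004]
tcp [0.4476 0.143  0.2459] yaw 1.7 j [-0.86  0.12  0.46  2.04 -0.06  1.   -0.34] t 6.5
shift [ -0.7  -0.8 155.9] rz 0.008 or -3.133 tilt fix [-0.0009  0.0005  0.    ]
```

Call:
{"method": "step_arm", "body": {
  "moves": [
    [1,1,50,0,0,0.01,30],
    [1,1,100,0,0,0.01,30],
    [1,1,140,0,0,0.01,30],
    [1,1,160,0,0,0.01,30],
    [1,1,175,0,0,0.01,30],
    [1,1,185,0,0,0.01,30],
    [1,1,190,0,0,0.01,30],
    [1,1,190,0,0,0.01,30]
  ]
}}

```text
clock: 7.3
tcp_pos: [0.449, 0.1443, 0.0562]
orientation: [-2.202, -2.241, 0.0]
contact_force: [-0.3, -0.3, -3.6]
grip_width: 0.0394
gripper_force: 65.4
```

Call:
{"method": "step_arm", "body": {
  "moves": [
    [0,0,2,0,0,0,30],
    [0,0,4,0,0,0,30],
    [0,0,5,0,0,0,30],
    [0,0,6,0,0,0,30],
    [0,0,6,0,0,0,30]
  ]
}}

```text
clock: 7.8
tcp_pos: [0.4497, 0.1432, 0.0508]
orientation: [2.203, 2.238, 0.001]
contact_force: [0.9, -4.5, 3.5]
grip_width: 0.0394
gripper_force: 66.2
```

```bash
python3 -c "
from h import *
o=r.get_obs();print(o['contact_force'],o['moment'])
go((.4466,.1422,.049),1.2)"
```

```text
[ 0.91029794 -4.51190872  3.47290144] [-1.09050613 -0.09589734 -0.00480603]
tcp [0.4497 0.1432 0.0508] yaw 0.9 j [-0.74  0.44  0.36  2.19 -0.29  0.55 -0.14] t 7.8
shift [-1.  -3.1  1.8] rz -0.005 or 3.136 tilt fix [0.0014 0.0004 0.    ]
```

Call:
{"method": "step_arm", "body": {
  "moves": [
    [-1,-1,0,0,0,0,30],
    [-1.5,-2,0,0,0,0,30],
    [-1.5,-2,1,0,0,0,30],
    [-1.5,-2,1,0,0,0,30]
  ]
}}

```text
clock: 8.2
tcp_pos: [0.4468, 0.1424, 0.0494]
orientation: [2.203, 2.24, -0.0]
contact_force: [-0.5, -3.5, 2.8]
grip_width: 0.0394
gripper_force: 66.2
```

```bash
python3 - <<'E'
from h import *
o=r.get_obs();print(o['contact_force'],o['moment'])
go((.4466,.1422,.049),1.2)
f=r.grab_frame("wrist");w=cloud(f)
h=w[300:430,270:360].reshape(-1,3);print("hub",np.nanmedian(h,0))
b=w[90:198,262:372].reshape(-1,3);m=b[(b[:,2]>np.nanpercentile(b[:,2],75)-.006)]
print("boss",cv2.minEnclosingCircle((m[:,:2]*1000).astype(np.float32)),np.median(m[:,2]))
E
```

```text
[-0.49729385 -3.5201169   2.7500275 ] [-0.88245998 -0.14695914  0.04924713]
tcp [0.4468 0.1424 0.0494] yaw 1.0 j [-0.74  0.44  0.36  2.2  -0.3   0.54 -0.14] t 8.2
shift [-0.2 -0.2  0.4] rz -0.004 or 3.137 tilt fix [-0.0002  0.0002 -0.    ]
hub [0.44496205 0.14631863 0.08879598]
boss ((444.08978271484375, 203.3851318359375), 17.64073944091797) 0.0682360662433883
```

Seated (hub top 0.0888 against 0.088 expected). Release and watch.

Call:
{"method": "step_arm", "body": {
  "moves": [
    [0,0,0,0,0,0,42],
    [0,0,0,0,0,0,46],
    [0,0,0,0,0,0,52],
    [0,0,0,0,0,0,56],
    [0,0,0,0,0,0,60],
    [0,0,0,0,0,0,60],
    [0,0,0,0,0,0,60],
    [0,0,0,0,0,0,60]
  ]
}}

```text
clock: 9.05
tcp_pos: [0.4469, 0.1427, 0.0493]
orientation: [-2.202, -2.24, -0.0]
contact_force: [0.2, 0.1, 0.1]
grip_width: 0.0599
gripper_force: 0.0
```

```bash
python3 - <<'E'
from h import *
o=r.get_obs();print(o['contact_force'])
f=r.grab_frame("wrist");w=cloud(f);save(f,"w3.png")
h=w[300:430,270:360].reshape(-1,3);print("hub",np.nanmedian(h,0))
g=h[np.isfinite(h[:,2])&(abs(h[:,2]-np.nanmedian(h[:,2]))<.012)];A=np.c_[g[:,:2],np.ones(len(g))];print("slope",np.linalg.lstsq(A,g[:,2],rcond=None)[0])
E
```

```text
[0.16162728 0.12686867 0.09808349]
hub [0.44501718 0.14653801 0.08855897]
slope [ 0.01244129 -0.0087131   0.08429127]
```

View pics/w3.png

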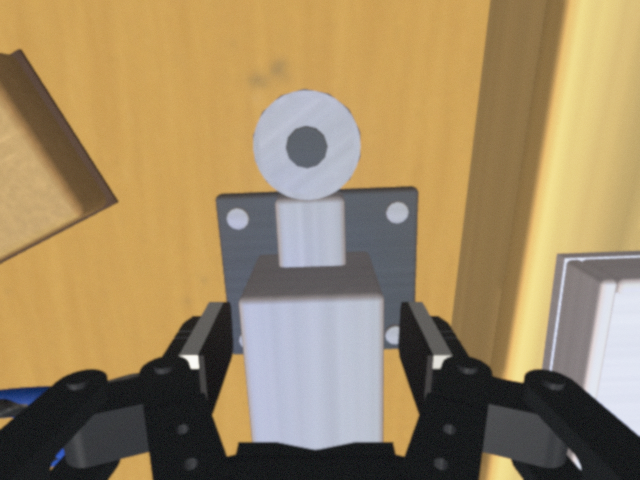

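The beam stays level with the fingers clear on both sides (boss at (307,146), fingers at 215 and 425), so it is the good one. Retreat upward and recheck from above.

Call:
{"method": "step_arm", "body": {
  "moves": [
    [0,0,-20,0,0,0,60],
    [0,0,-50,0,0,0,60],
    [0,0,-95,0,0,0,60],
    [0,0,-140,0,0,0,60],
    [0,0,-190,0,0,0,60],
    [0,0,-200,0,0,0,60],
    [0,0,-200,0,0,0,60]
  ]
}}

```text
clock: 9.8
tcp_pos: [0.448, 0.1433, 0.2511]
orientation: [2.202, 2.24, 0.007]
contact_force: [-0.6, 0.1, -1.3]
grip_width: 0.0599
gripper_force: 0.0
```

```bash
python3 - <<'E'
from h import *
f=r.grab_frame("wrist");w=cloud(f).reshape(-1,3)
p=w[(w[:,2]>.055)&(w[:,2]<.1)&(abs(w[:,0]-.445)<.04)&(abs(w[:,1]-.142)<.11)]
b=p[p[:,1]>.19];a=p[p[:,1]<.09]
print("bosses",len(b),len(a),np.median(b,0),np.median(a,0) if len(a) else 0)
h=p[(p[:,2]>.084)];print("hub",cv2.minAreaRect((h[:,:2]*1000).astype(np.float32)),np.median(h,0))
A=np.c_[h[:,:2],np.ones(len(h))];print(np.linalg.lstsq(A,h[:,2],rcond=None)[0])
go((.6123,.3335,.25),82.5)
E
```

```text
bosses 1419 1077 [0.44179751 0.20515532 0.06813398] [0.44860667 0.07827678 0.06933184]
hub ((444.9092712402344, 141.04344177246094), (40.123783111572266, 52.34056091308594), 3.189988613128662) [0.44494413 0.14254219 0.088543  ]
[ 0.00967953 -0.0127679   0.0860212 ]
tcp [0.4468 0.1429 0.2493] yaw 1.0 j [-0.9   0.11  0.5   2.04 -0.06  1.01 -0.35] t 9.85
shift [187.7 168.7  -0.4] rz -1.423 or 1.719 tilt fix [ 0.0007 -0.0011 -0.    ]
```

Call:
{"method": "step_arm", "body": {
  "moves": [
    [188,169,0,0,0,-1.423,65],
    [188,169,0,0,0,-1.423,65],
    [188,169,0,0,0,-1.423,65],
    [188,169,0,0,0,-1.423,65],
    [188,169,0,0,0,-1.423,65],
    [188,169,0,0,0,-1.423,65],
    [188,169,0,0,0,-1.423,65],
    [188,169,0,0,0,-1.423,65]
  ]
}}

```text
clock: 10.65
tcp_pos: [0.6118, 0.333, 0.2449]
orientation: [-0.542, -3.09, 0.006]
contact_force: [0.2, -0.4, 0.2]
grip_width: 0.065
gripper_force: 0.0
```

```bash
python3 - <<'E'
from h import *
go((.6123,.3335,.25),82.5)
E
```

```text
tcp [0.6118 0.333  0.2449] yaw 70.1 j [-0.74  0.51  0.23  1.49 -0.12  1.16  0.73] t 10.65
shift [-0.3  0.6 -5.1] rz -0.217 or 2.925 tilt fix [-0.0048 -0.0036 -0.    ]
```

Call:
{"method": "step_arm", "body": {
  "moves": [
    [0,0,0,0,0,-0.217,65],
    [0,0,0,0,0,-0.217,65],
    [0,0,0,0,0,-0.217,65],
    [0,0,0,0,0,-0.217,65]
  ]
}}

```text
clock: 11.05
tcp_pos: [0.612, 0.333, 0.2469]
orientation: [-0.218, -3.131, 0.003]
contact_force: [-0.5, -0.4, -0.1]
grip_width: 0.0652
gripper_force: 0.0
```

```bash
python3 - <<'E'
from h import *
f=r.grab_frame("wrist");w=cloud(f);p=w.reshape(-1,3)
p=p[(p[:,2]>.140)&(p[:,2]<.152)&(abs(p[:,1]-.333)<.04)&(abs(p[:,0]-.613)<.06)]
c,s,a=cv2.minAreaRect((p[:,:2]*1000).astype(np.float32));print(len(p),c,s,a,np.median(p[:,2]))
go((c[0]/1000,c[1]/1000,.107),82.5)
E
```

```text
5532 (612.8388061523438, 332.5619201660156) (40.08756637573242, 52.251609802246094) 82.74435424804688 0.14712324956977402
tcp [0.6122 0.3331 0.2475] yaw 82.0 j [-0.71  0.51  0.18  1.49 -0.1   1.16  0.92] t 11.1
shift [ -1.   -0.2 140.5] rz -0.008 or 3.134 tilt fix [-0.0016 -0.0021  0.    ]
```

Call:
{"method": "step_arm", "body": {
  "moves": [
    [-1,0,50,0,0,-0.01,65],
    [-1,0,90,0,0,-0.01,65],
    [-1,0,120,0,0,-0.01,65],
    [-1,0,135,0,0,-0.01,65],
    [-1,0,140,0,0,-0.01,65],
    [-1,0,140,0,0,-0.01,65]
  ]
}}

```text
clock: 11.7
tcp_pos: [0.614, 0.3335, 0.1095]
orientation: [0.2, 3.135, 0.0]
contact_force: [0.2, 0.6, 0.5]
grip_width: 0.0649
gripper_force: 0.0
```

Call:
{"method": "step_arm", "body": {
  "moves": [
    [0,0,0,0,0,0,30],
    [0,0,0,0,0,0,30],
    [0,0,0,0,0,0,30],
    [0,0,0,0,0,0,30],
    [0,0,0,0,0,0,30],
    [0,0,0,0,0,0,30]
  ],
  "grip_force": 90
}}

```text
clock: 12.3
tcp_pos: [0.6149, 0.334, 0.1116]
orientation: [0.199, 3.132, 0.003]
contact_force: [-0.8, -0.2, 6.8]
grip_width: 0.0392
gripper_force: 91.7
```

Call:
{"method": "step_arm", "body": {
  "moves": [
    [0,0,-10,0,0,0,30],
    [0,0,-30,0,0,0,30],
    [0,0,-60,0,0,0,30],
    [0,0,-100,0,0,0,30],
    [0,0,-120,0,0,0,30],
    [0,0,-120,0,0,0,30],
    [0,0,-120,0,0,0,30]
  ]
}}

```text
clock: 13.0
tcp_pos: [0.6127, 0.3331, 0.2286]
orientation: [-0.199, -3.133, 0.001]
contact_force: [3.1, 2.4, -1.0]
grip_width: 0.0388
gripper_force: 114.1
```

```bash
python3 - <<'E'
from h import *
o=r.get_obs();print(o["contact_force"],o["moment"])
f=r.grab_frame("wrist");w=cloud(f)
h=w[300:430,270:360].reshape(-1,3);h=h[np.isfinite(h[:,2])];g=h[abs(h[:,2]-np.median(h[:,2]))<.012];A=np.c_[g[:,:2],np.ones(len(g))];print("hub",np.median(g,0),"slope",np.linalg.lstsq(A,g[:,2],rcond=None)[0])
go((.618,.1345,.225),93.3)
E
```

```text
[ 3.0701253   2.35993788 -0.99618404] [ 0.28590875 -0.73333766 -0.07722753]
hub [0.6009514  0.33304157 0.27180692] slope [-0.2004259   0.02747058  0.38310426]
tcp [0.6124 0.3329 0.2274] yaw 82.7 j [-0.71  0.52  0.18  1.51 -0.1   1.13  0.93] t 13.05
shift [ -30.6 -196.1    2.7] rz -0.184 or 2.957 tilt fix [-0.0017 -0.0027  0.    ]
```

The beam swung about 0.2 rad in the grip with its +x end low, which confirms it is the weighted one. Now carry it over the tray.

Call:
{"method": "step_arm", "body": {
  "moves": [
    [-31,-196,0,0,0,-0.184,30],
    [-31,-196,0,0,0,-0.184,30],
    [-31,-196,0,0,0,-0.184,30],
    [-31,-196,0,0,0,-0.184,30],
    [-31,-196,0,0,0,-0.184,30],
    [-31,-196,0,0,0,-0.184,30]
  ]
}}

```text
clock: 13.65
tcp_pos: [0.6187, 0.1325, 0.2275]
orientation: [0.083, -3.137, 0.002]
contact_force: [1.2, 1.4, -5.2]
grip_width: 0.0388
gripper_force: 104.7
```

```bash
python3 - <<'E'
from h import *
f=r.grab_frame("wrist");w=cloud(f);save(f,"w4.png")
h=w[300:430,270:360].reshape(-1,3);h=h[np.isfinite(h[:,2])];g=h[abs(h[:,2]-np.median(h[:,2]))<.012];A=np.c_[g[:,:2],np.ones(len(g))];print("hub",np.median(g,0),"slope",np.linalg.lstsq(A,g[:,2],rcond=None)[0])
go((.619,.1345,.112),93.3)
E
```

```text
hub [0.60725826 0.13058206 0.26803362] slope [0.06156851 0.00073991 0.23053017]
tcp [0.6186 0.1349 0.2276] yaw 93.2 j [-0.44  0.41  0.17  1.67 -0.08  1.06  1.38] t 13.7
shift [ -0.7  -0.5 115.6] rz -0.001 or 3.14 tilt fix [-0.    -0.003  0.   ]
```

View pics/w4.png

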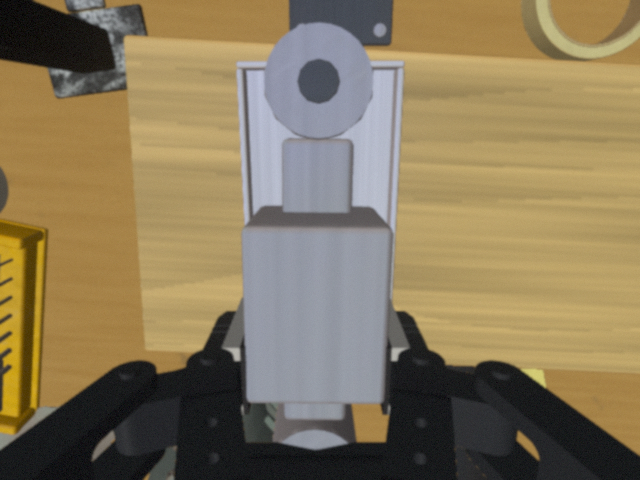

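Wrist view: the beam lies over the tray (tray edges at columns 240 and 400), hub centred at (317,310), far boss tipped low. Lower it.

Call:
{"method": "step_arm", "body": {
  "moves": [
    [0,0,40,0,0,0,30],
    [0,0,70,0,0,0,30],
    [0,0,85,0,0,0,30],
    [0,0,93,0,0,0,30],
    [0,0,99,0,0,0,30],
    [0,0,104,0,0,0,30],
    [0,0,108,0,0,0,30],
    [0,0,109,0,0,0,30]
  ]
}}

```text
clock: 14.5
tcp_pos: [0.6199, 0.1351, 0.1206]
orientation: [-0.09, 3.14, 0.0]
contact_force: [1.0, -0.5, -4.7]
grip_width: 0.0391
gripper_force: 104.3
```

Call:
{"method": "step_arm", "body": {
  "moves": [
    [0,0,1,0,0,0,30],
    [0,0,2,0,0,0,30],
    [0,0,2,0,0,0,30]
  ]
}}

```text
clock: 14.8
tcp_pos: [0.6197, 0.135, 0.1185]
orientation: [-0.09, 3.14, 0.0]
contact_force: [-2.2, 1.5, -2.7]
grip_width: 0.0388
gripper_force: 103.4
```

```bash
python3 - <<'E'
from h import *
f=r.grab_frame("wrist");w=cloud(f)
h=w[280:390,260:370].reshape(-1,3);A=np.c_[h[:,:2],np.ones(len(h))];print("hub",np.median(h,0),"slope",np.linalg.lstsq(A,h[:,2],rcond=None)[0])
go((.619,.1345,.1155),93.3)
E
```

```text
** On entry to DLASCL parameter number  4 had an illegal value
 ** On entry to DLASCL parameter number  4 had an illegal valueTraceback (most recent call last):
  File "<stdin>", line 3, in <module>
    x, resids, rank, s = _umath_linalg.lstsq(a, b, rcond,
                         ~~~~~~~~~~~~~~~~~~~^^^^^^^^^^^^^
                                             signature=signature)
                                             ^^^^^^^^^^^^^^^^^^^^
    raise LinAlgError("SVD did not converge in Linear Least Squares")
numpy.linalg.LinAlgError: SVD did not converge in Linear Least Squares
```

Force begins to drop, so it has touched. A little lower, then release.

Call:
{"method": "step_arm", "body": {
  "moves": [
    [0,0,1,0,0,0,30],
    [0,0,2,0,0,0,30],
    [0,0,3,0,0,0,30],
    [0,0,3,0,0,0,30]
  ]
}}

```text
clock: 15.25
tcp_pos: [0.6212, 0.1347, 0.1163]
orientation: [-0.089, 3.137, 0.0]
contact_force: [1.4, -0.4, -0.8]
grip_width: 0.0388
gripper_force: 103.8
```

Call:
{"method": "step_arm", "body": {
  "moves": [
    [0,0,0,0,0,0,42],
    [0,0,0,0,0,0,46],
    [0,0,0,0,0,0,52],
    [0,0,0,0,0,0,58],
    [0,0,0,0,0,0,65],
    [0,0,0,0,0,0,65],
    [0,0,0,0,0,0,65]
  ]
}}

```text
clock: 15.95
tcp_pos: [0.6196, 0.135, 0.1153]
orientation: [0.09, -3.14, 0.0]
contact_force: [-0.7, 1.7, 0.2]
grip_width: 0.0648
gripper_force: 0.0
```

Call:
{"method": "step_arm", "body": {
  "moves": [
    [0,0,-20,0,0,0,65],
    [0,0,-50,0,0,0,65],
    [0,0,-95,0,0,0,65],
    [0,0,-140,0,0,0,65],
    [0,0,-180,0,0,0,65],
    [0,0,-200,0,0,0,65],
    [0,0,-200,0,0,0,65],
    [0,0,-200,0,0,0,65]
  ]
}}

```text
clock: 16.75
tcp_pos: [0.6195, 0.135, 0.3151]
orientation: [0.09, -3.14, -0.0]
contact_force: [-0.6, -1.1, 0.8]
grip_width: 0.065
gripper_force: 0.0
```

```bash
python3 - <<'E'
from h import *
for n in("wrist","top"):
  f=r.grab_frame(n);w=cloud(f).reshape(-1,3);save(f,"end_"+n+".png")
  for t,c,z0,z1,zb in(("tray",(.617,.134),.143,.16,(.118,.14)),("stand",(.4455,.141),.082,.1,(.055,.08))):
    q=w[(abs(w[:,0]-c[0])<.09)&(abs(w[:,1]-c[1])<.09)]
    h=q[(q[:,2]>z0)&(q[:,2]<z1)]
    if len(h)<50: print(n,t,"few",len(h));continue
    print(n,t,"hub",[np.round(v,1) for v in cv2.minAreaRect((h[:,:2]*1000).astype(np.float32))],np.median(h[:,2]),"slope",np.linalg.lstsq(np.c_[h[:,:2],np.ones(len(h))],h[:,2],rcond=None)[0][:2].round(3))
o=r.get_obs();print(o["contact_force"],o["tcp_pos"],o["clock"])
E
```

```text
wrist tray hub [array([605.2, 132.8]), array([52.7, 40. ]), np.float64(3.1)] 0.15112992321940721 slope [ 0.009 -0.003]
wrist stand hub [array([497.2, 141. ]), array([ 76.6, 179.3]), np.float64(0.0)] 0.08531715166416608 slope [-0.029 -0.004]
top tray hub [array([604.6, 133.8]), array([52.8, 40. ]), np.float64(2.6)] 0.1504188573255028 slope [ 0.014 -0.007]
top stand hub [array([479.9, 141.2]), array([111.4, 178.1]), np.float64(0.2)] 0.0867001063863736 slope [-0.01  -0.014]
[-0.14819791 -0.23376041  0.50977847] [0.61881182 0.13493145 0.31362083] 16.85
```

View pics/end_wrist.png

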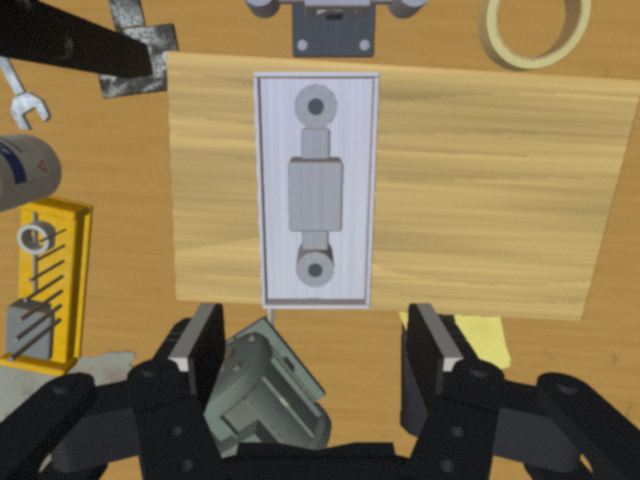

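View pics/end_top.png

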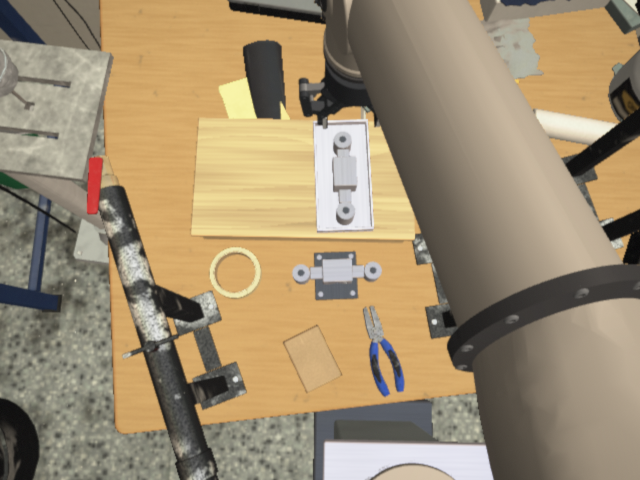

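The beam lies flat in the tray (hub at (315,195) in the wrist view, 12 mm off along it, 30 allowed). The top view shows the good beam across the stand at (337,270), with the tape roll unmoved at (235,272). I do one last level check, then hand in.

```bash
python3 - <<'E'
from h import *
w=cloud(r.grab_frame("top")).reshape(-1,3)
q=w[(abs(w[:,0]-.4455)<.03)&(abs(w[:,1]-.141)<.09)&(w[:,2]>.055)&(w[:,2]<.1)]
h=q[q[:,2]>.082];print(cv2.minAreaRect((h[:,:2]*1000).astype(np.float32)),np.median(h[:,2]),np.median(q[q[:,1]>.195][:,2]),np.median(q[q[:,1]<.087][:,2]))
ok=abs(np.median(q[q[:,1]>.195][:,2])-np.median(q[q[:,1]<.087][:,2]))<.006
if ok: print(r.hand_in())
E
```

```text
((445.149658203125, 142.02993774414062), (40.025299072265625, 52.06291961669922), 4.019119739532471) 0.08773238511366657 0.06740760777227087 0.06876515192147203
the job is handed in; nothing more can be done
None
```

I left the good beam balanced level on the knife edge, laid the weighted one flat in the reject tray (about 12 mm off its middle lengthways), did not touch the tape roll, and handed the job in at about 17 s; hand-in returned no verdict.

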